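# Hang the framed teal study on the display stand

### The arm

A 6-joint arm with a two-finger parallel gripper is mounted at the origin on the work surface; the furniture and walls round the work are solid. World frame = base frame: x ahead of the robot, y to its left, z up, the work surface at z = 0. Lengths are in mm, angles in rad, forces in N, time in s.
With the tool pointing down it reaches from about 325 to 900 mm from the base axis. Payload 6.1 kg.
Tool frame: the origin (TCP) lies at the very end of the fingers, on their centre line; the grasp point (between the pads) lies 19 mm behind it (ctrl.grasp_offset is the distance from the TCP to the grasp point, in mm); z points along the fingers, y is the direction in which the jaws open and shut (so a half turn about z gives the same grasp; the last joint's range is limited). The gripper opens to 87 mm and grips with 3 to 60 N. Pads are 19 mm wide; open, the fingers measure 117 mm over their backs; the gripper's body (75 mm by 190 mm) begins 51 mm behind the grasp point.
Start: joints at [-1.3, 0.22, 1.526, -0, 1.395, -0.126], TCP at [241.535, -576.434, 222.538] pointing down, gripper open.
Joint ranges: [-2.98, 2.98], [-0.91, 2.08], [0.09, 2.57], [-1.24, 4.39], [0.2, 2.65], [-2.68, 2.68]. Speed limits (rad/s): [2.57, 2.57, 3.01, 3.14, 3.14, 3.14].

### API

Orientations are given as a 3x3 rotation matrix whose columns are the frame's x, y, z axes.
In Python, from bench import ctrl, viewer, finish_job gives the robot as it stands.
- The arm moves only by the shell command python3 -m pendant 'ROWS' [OPENING]. ROWS is JSON, a list of rows, each a list of 6 numbers: the shift along the world's x, y, z in m, then the turn, a rotation vector about the world's x, y, z in rad. In form: [[tx, ty, tz, rx, ry, rz], ...]. A call has 1 to 8 rows; each row shifts and turns the commanded pose from where the row before left it; what a row does not reach is not made up. A row lasts 1/12 s, in which the tool goes at most 41.7 mm and 7.16 degrees, less where a joint would pass 70% of its speed; a pose out of reach is approached as far as the arm can. A call with a gripper value outside its range is refused whole. OPENING is the finger opening in m, from 0 to 0.087, set as the call begins (- or left out, the last holds). The fingers move at their own pace and stop on an object; the grip force is fixed at half the most. Time passes only in rows, so rows that do not move let the fingers close. It gives the time, the measured TCP pose, the force and the opening at its end, in the units of the state.
- ctrl.state(): the state, without advancing time (a new reading comes with each control period).
- viewer.get_image(name): name is "side" or "top"; returns a dict with "image" (384x512x3 uint8, blue, green, red), "z_map" (384x512 float32, mm along the optical axis (not along the pixel's ray), 0 where there is no reading), "vfov" (degrees; the focal length in pixels is half the picture's height over the tangent of half this angle, whatever the lens; pixels are square), "cx", "cy" (the principal point, pixels), "world_to_cam" (4x4, takes a point from world to camera coordinates). Camera axes: x right, y down, z forward; pixel columns grow to the right and rows downward; lengths in mm; the calibration is good to about 2 mm. A picture is of the moment at which its call begins.
- finish_job(): hands the job in, once; it reports no verdict.
The state is a dict: "t": time; "qpos": joint angles; "qvel": joint speeds; "joint_efforts": joint torques, N m; "eef_pos": TCP position; "orientation": TCP orientation; "force": force on the tool from outside, world axes, zero at the start; "wrist_torque": the same for the moment, N m; "finger_gap": finger opening in mm.
Only numpy, scipy, OpenCV 4.12 (cv2) and the standard library are available. Lean on these libraries where they do the work, as an engineer would, in place of code of your own. Each camera call takes 0.05 s, during which the arm holds its last target.

### The job

Lift the framed teal study straight up out of its grooved drying rack and hang it by the two hooks on its back over the top bar of the display stand. Before you let go, give it a gentle tug downward, about 10 newtons for a moment, to make sure the bar holds it; then release it and leave it hanging there. Leave the rose study in its rack.

Things in the scene. Friction and masses are not known exactly. Their poses are not given: they have to be found in the camera images.
- teal_frame: Loose pale-wood picture frame, 0.35 kg, with a teal and orange study; 116 wide (y), 150 tall (z), 18 thick (x). Starts upright in one of two alike racks. Origin: middle of its lower edge, mid-thickness. The study faces -x, x points out of the back, z up. Back face at x = +9 mm, with two steel hooks on it (see teal_frame_hang).
- teal_frame_top (a point): Middle of the teal frame's top edge, 150 mm above its origin, axes as the frame's. Pinch the frame here from above across its 18 mm thickness, fingertips no more than 35 mm below the top so that they clear the bar; front and back are free there.
- teal_frame_hang (a point): Middle of the hooks' gap at the underside of their arms: frame x +20, y 0, z 105 mm; comes to the bar's top when hung. Hooks 16 wide at y -36 and +36 mm, nothing between them. Each has a level arm 4 mm thick, then a 4 mm lip hanging to z 88 mm, far face at x 35 mm. The gap from back face to lip is 22 mm wide, open below.
- rack_a: Fixed wooden drying rack that holds the teal frame; 75 x 150 mm board 14 mm thick, on which the frame stands, axes as the frame's at the start. Origin: centre of underside. Two grooved uprights, 85 mm high above the bench, guide the frame's side edges with about 2 mm play: raise the frame 75 mm straight up to free it.
- rose_frame: Loose dark-wood frame with a rose and grey study, same outer size, hooks and axes as the teal one, upright in the other rack, which is like rack_a; leave it there.
- stand: Fixed rigid display stand; board 85 (x) by 190 (y) by 16 mm, origin under its middle. Front is -x. Top bar: 10 mm round steel along y, at x +12 mm, axis 160 mm up, between posts at y -85 and +85 mm. A lower rubber bar 8 mm thick, 90 mm up, 7 mm ahead of it, is what the frame's back leans on. The frame hangs in front, its axes parallel to the stand's, both hooks between the posts.
- bar_top (a point): Highest point of the middle of the stand's top bar, 165 mm above the bench; axes as the stand's.

How it is judged (in metres and radians):
On the way, in this order (a step that is already met when the one before it is completed fails the run):
1. the teal frame is lifted clear above its rack, held upright (height (world z) of teal_frame above 0.085 m and angle between teal_frame's own z axis and vertical below 0.25 rad), for 0.1 s.
2. with its hooks over the bar and the top edge still between the fingers, the teal frame is pulled down so that it bears on the stand with more than 8 N (its weight is 3 to 4 N) (x of teal_frame_hang in the frame of bar_top between -0.012 and 0.012 m and y of teal_frame_hang in the frame of bar_top between -0.04 and 0.04 m and z of teal_frame_hang in the frame of bar_top between -0.005 and 0.006 m and angle between teal_frame's own z axis and vertical below 0.2 rad and x of teal_frame in the frame of stand below 0.01 m and angle between the x axis of teal_frame and the x axis of stand, either way round below 0.25 rad and contact force between teal_frame and stand above 8 N and contact force between the fingers and teal_frame above 1 N and z of the grasp point in the frame of teal_frame between 0.08 and 0.16 m), for 0.2 s.
At the end, for the whole second after the job is handed in: The teal frame hangs still by both hooks on the top bar, study to the stand's front, let go and borne by the stand: hang point within 12 mm across, 40 mm along and -5 to +6 mm in height of the middle of the bar's top, within 0.2 rad of upright and 0.25 rad of parallel to the bar (x of teal_frame_hang in the frame of bar_top between -0.012 and 0.012 m and y of teal_frame_hang in the frame of bar_top between -0.04 and 0.04 m and z of teal_frame_hang in the frame of bar_top between -0.005 and 0.006 m and angle between teal_frame's own z axis and vertical below 0.2 rad and x of teal_frame in the frame of stand below 0.01 m and angle between the x axis of teal_frame and the x axis of stand, either way round below 0.25 rad and linear speed of teal_frame below 0.02 m/s and angular speed of teal_frame below 0.15 rad/s and contact force between teal_frame and stand above 1.5 N and contact force between teal_frame and the fingers below 0.1 N); the robot touches nothing.
It fails at once if the stand is loaded with more than 40 N through the frame (not a gentle tug) (contact force between teal_frame and stand above 40 N).
It fails at once if the teal frame is tipped more than 0.5 rad (angle between teal_frame's own z axis and vertical above 0.5 rad).
It fails at once if the rose frame is moved more than 25 mm (distance of rose_frame from where it was at the start of the episode above 0.025 m).
It also fails if it takes over 51 s, if anything falls off the work surface, if the arm or the gripper's body presses on something with over 40 N, if the wrist force passes 120 N, or if a joint passes its speed limit or range.

## Working session

There is one attempt and no reset: what is moved stays moved. The work goes in short steps, Python scripts to look and compute and a shell command to move; the robot and the scene stay as the last step left them, time stands still between calls to the robot, and variables do not carry over. Pictures are saved under pics/ and viewed, and the job is handed in when it is done.

```bash
ls; mkdir -p pics; cat > h.py <<'E'
import numpy as np, cv2
from bench import ctrl, viewer, finish_job
def grab(n,tag):
    d=viewer.get_image(n); cv2.imwrite(f'pics/{tag}.png',d['image']); np.savez(f'{tag}.npz',**d); return d
def pts(d):
    z=d['z_map']; H,W=z.shape; f=H/2/np.tan(np.radians(d['vfov'])/2)
    u,v=np.meshgrid(np.arange(W),np.arange(H))
    P=np.stack([(u-d['cx'])/f*z,(v-d['cy'])/f*z,z],-1)
    M=np.linalg.inv(d['world_to_cam']); Q=P@M[:3,:3].T+M[:3,3]
    Q[z==0]=np.nan
    return Q
E
python3 - <<'E'
from h import *
for n in ('side','top'):
    d=grab(n,n+'0'); print(n,d['vfov'],d['cx'],d['cy'],np.round(d['world_to_cam'],3).tolist())
s=ctrl.state(); print(s)
E
```

```text
pics
side 45.42420178004073 246.74535742679217 191.04913138391154 [[-0.983, -0.181, -0.005, 485.801], [-0.116, 0.649, -0.752, 208.894], [0.14, -0.739, -0.659, 959.231], [0.0, 0.0, 0.0, 1.0]]
top 49.5498075594958 253.47397154338148 194.93937675622712 [[0.025, -1.0, -0.011, -79.832], [-0.999, -0.025, -0.033, 487.982], [0.033, 0.011, -0.999, 1011.186], [0.0, 0.0, 0.0, 1.0]]
{'t': 0.1, 'qpos': array([-1.30006012e+00,  2.21143855e-01,  1.52754289e+00,  4.91842734e-06,
        1.39472479e+00, -1.26127288e-01]), 'qvel': array([-0.0001709 , -0.001387  , -0.00394951,  0.0012481 , -0.00067661,
        0.00070067]), 'joint_efforts': array([ 7.53058885e-04, -4.95948279e+01, -3.88519514e+01,  7.01963087e-02,
        5.16178517e-02, -4.08866106e-05]), 'eef_pos': array([ 241.40317858, -575.85892934,  221.52433454]), 'orientation': array([[ 9.22278264e-01,  3.86526288e-01, -4.81776878e-04],
       [ 3.86526518e-01, -9.22276626e-01,  1.75392090e-03],
       [ 2.33604983e-04, -1.80382266e-03, -9.99998346e-01]]), 'force': array([ 0.3167333 , -0.36418429, -1.0359824 ]), 'wrist_torque': array([ 0.03679442, -0.09415064, -0.00707859]), 'finger_gap': 86.7588072852171}
```

View pics/side0.png

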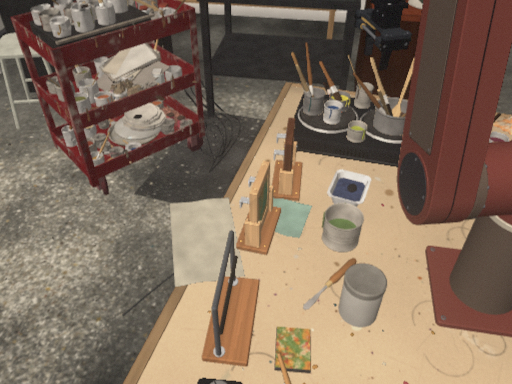

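View pics/top0.png

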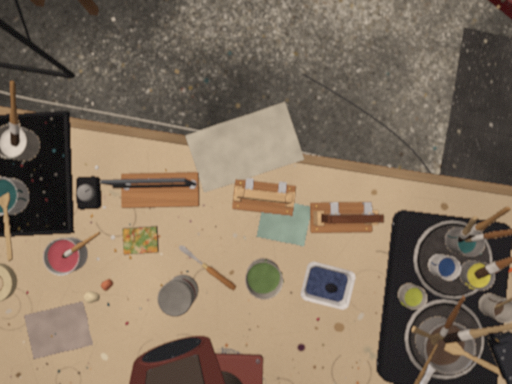

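Side view: pale teal frame at about (262,200), dark rose frame at (290,150), stand at (232,300). In the top view they are at (265,195), (345,217) and (160,188). I'll measure next.

```bash
python3 - <<'E'
from h import *
d=dict(np.load('top0.npz')); Q=pts(d)
c=d['image'][150:250,70:400]; cv2.imwrite('pics/top0c.png',cv2.resize(c,None,fx=2.4,fy=2.4,interpolation=cv2.INTER_CUBIC))
s=dict(np.load('side0.npz')); c=s['image'][100:370,180:330]; cv2.imwrite('pics/side0c.png',cv2.resize(c,None,fx=2.2,fy=2.2,interpolation=cv2.INTER_CUBIC))
S=pts(s)
def rep(name,P,m):
    p=P[m]
    if len(p)<10: print(name,len(p));return
    r=cv2.minAreaRect(p[:,:2].astype(np.float32))
    print(name,len(p),'rect',np.round(r[0],1),np.round(r[1],1),round(r[2],2),'z',np.round(np.percentile(p[:,2],[2,50,98]),1),'xr',np.round(np.percentile(p[:,0],[1,99]),1),'yr',np.round(np.percentile(p[:,1],[1,99]),1))
v,u=np.mgrid[:384,:512]
for nm,P,boxes in (('top',Q,{'teal':(228,300,170,225),'rose':(300,392,195,240),'stand':(98,205,165,212)}),):
  for k,(a,b,c1,c2) in boxes.items():
    m=(u>=a)&(u<b)&(v>=c1)&(v<c2)
    z=P[...,2]
    for lo,hi in ((8,30),(70,95),(95,135),(150,180)):
        rep(f'{nm} {k} {lo}-{hi}',P,m&(z>lo)&(z<hi))
E
```

```text
top teal 8-30 1082 rect [489.6 -95.7] [164.8 114.6] 70.85 z [10.4 14.6 18.7] xr [445.4 527.7] yr [-165.8  -18.1]
top teal 70-95 123 rect [486.3 -92.5] [137.  34.] 84.87 z [79.3 85.3 89.4] xr [464.4 506.8] yr [-160.3  -24.4]
top teal 95-135 166 rect [498.9 -96.2] [102.8  44. ] 84.91 z [112.1 123.8 126.5] xr [472.7 522.8] yr [-143.  -47.]
top teal 150-180 487 rect [486.2 -92.5] [115.9  18. ] 84.97 z [160.3 164.7 167.6] xr [473.9 498.2] yr [-149.1  -36.5]
top rose 8-30 1153 rect [ 434.5 -290.5] [ 91.8 216.6] 1.79 z [ 9.7 14.5 26.4] xr [402.1 481.4] yr [-398.1 -194.3]
top rose 70-95 138 rect [ 442.1 -280.9] [ 33.9 136.9] 1.83 z [71.3 85.  89.6] xr [423.2 460.2] yr [-348.3 -212.3]
top rose 95-135 212 rect [ 462.5 -276.7] [ 39.3 114.9] 10.39 z [102.8 123.2 132.6] xr [433.9 477.1] yr [-324.1 -223.2]
top rose 150-180 508 rect [ 442.3 -280.6] [ 16.8 114.7] 1.53 z [159.2 164.4 167.2] xr [432.9 451.8] yr [-336.9 -223.8]
top stand 8-30 2153 rect [497.2 182. ] [ 85.4 255.8] 2.8 z [13.1 17.  22.3] xr [454.7 541. ] yr [ 67.9 303.3]
top stand 70-95 184 rect [504.3 161.8] [ 14.1 178.8] 4.25 z [78.2 93.5 94.9] xr [497.3 514. ] yr [ 73.1 245.7]
top stand 95-135 117 rect [503.8 159.7] [ 12.5 175.9] 4.58 z [ 95.1  96.5 129.6] xr [497.1 516.3] yr [ 72.7 247.2]
top stand 150-180 407 rect [510.  162.2] [ 10.1 179. ] 2.61 z [160.3 164.8 168.5] xr [501.9 518.3] yr [ 73.9 249.1]
```

View pics/top0c.png

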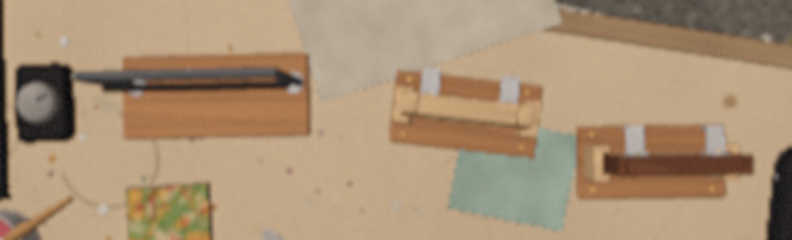

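View pics/side0c.png

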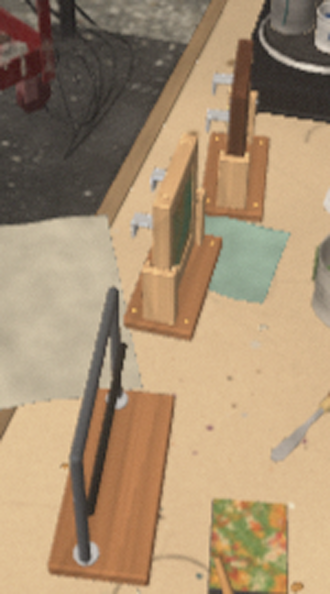

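```bash
python3 - <<'E'
from h import *
d=dict(np.load('top0.npz')); Q=pts(d); z=Q[...,2]
v,u=np.mgrid[:384,:512]
m=(u>=98)&(u<205)&(v>=165)&(v<212)
def line(p):
    vx,vy,x0,y0=cv2.fitLine(p[:,:2].astype(np.float32),cv2.DIST_HUBER,0,.01,.01).ravel(); 
    if vy<0: vx,vy=-vx,-vy
    return vx,vy,x0,y0
for nm,mm in (('topbar',m&(z>158)&(z<172)&(Q[...,1]>85)&(Q[...,1]<240)),('teal',(u>=228)&(u<300)&(v>170)&(v<225)&(z>155)&(z<175))):
    p=Q[mm]; vx,vy,x0,y0=line(p); print(nm,len(p),'yaw',np.degrees(np.arctan2(-vx,vy)),x0,y0)
b=Q[m&(z>12)&(z<20)&(Q[...,1]<270)]
b=b[(b[:,1]<262)]
print('board y',np.percentile(b[:,1],[.5,2,98,99.5]))
# bar from side view by depth
s=dict(np.load('side0.npz')); S=pts(s); zs=S[...,2]
ms=(zs>156)&(zs<172)&(S[...,1]>60)&(S[...,1]<265)&(S[...,0]>450)&(S[...,0]<560)
p=S[ms]; print('side bar',len(p),line(p),p[:,1].min(),p[:,1].max()); vx,vy,x0,y0=line(p); print(np.degrees(np.arctan2(-vx,vy)))
ms=(zs>158)&(zs<172)&(S[...,1]>-170)&(S[...,1]<-20)&(S[...,0]>450)&(S[...,0]<530)
p=S[ms]; print('side teal',len(p),cv2.minAreaRect(p[:,:2].astype(np.float32)))
# board rect colour
im=cv2.cvtColor(d['image'],cv2.COLOR_BGR2HSV)
k=m&(z>11)&(z<22)&(im[...,1]>95)&(u>115)
n,l,st,c=cv2.connectedComponentsWithStats(k.astype(np.uint8)); 
p=Q[k]; print('board',len(p),cv2.minAreaRect(p[:,:2].astype(np.float32)), np.percentile(p[:,2],[5,50,95]))
# obstacles in corridor
m=(Q[...,0]>330)&(Q[...,0]<480)&(Q[...,1]>-180)&(Q[...,1]<270)
for y in range(-180,270,30):
    q=m&(Q[...,1]>=y)&(Q[...,1]<y+30); print(y,np.nanmax(z[q]),end=' | ')
E
```

```text
topbar 347 yaw 2.8099713 509.5272 162.01738
teal 484 yaw -4.8768144 485.8776 -92.272095
board y [ 67.27802189  69.39113985 252.55082776 255.19281821]
side bar 478 (np.float32(-0.04776598), np.float32(0.9988586), np.float32(504.60022), np.float32(171.87907)) 71.37809313414107 251.2295743131208
2.7378309
side teal 313 ((482.3888854980469, -92.5179443359375), (117.00829315185547, 18.894189834594727), 84.96060943603516)
board 1982 ((497.6496887207031, 161.96478271484375), (83.94908142089844, 190.02645874023438), 2.6146392822265625) [14.12914065 16.94304327 19.98634155]
-180 87.78489743428554 | -150 167.7320376388384 | -120 167.4248663202036 | -90 166.6768844468413 | -60 87.85277739542755 | -30 87.45771001672267 | 0 8.232520840908819 | 30 7.080292199359633 | 60 22.920591526709813 | 90 21.492753458436027 | 120 20.927924536815226 | 150 22.087304540718264 | 180 22.348724227674893 | 210 21.534629721284205 | 240 22.227832396519375 |
```

```bash
python3 - <<'E'
from h import *
for n in ('top','side'):
    d=dict(np.load(n+'0.npz')); Q=pts(d); z=Q[...,2]
    for y in range(-680,-160,40):
        o=[]
        for x in range(120,560,40):
            q=(Q[...,0]>=x)&(Q[...,0]<x+40)&(Q[...,1]>=y)&(Q[...,1]<y+40); o.append(int(np.nanmax(z[q])) if q.any() and np.isfinite(z[q]).any() else -1)
        print(n,y,o)
E
```

```text
top -680 [-1, 61, 63, 66, 67, 65, 66, 65, 59, 5, 4]
top -640 [66, 64, 126, 147, 164, 142, 147, 66, 56, 4, 4]
top -600 [182, 77, 211, 213, 114, 138, 136, 205, 64, 4, 6]
top -560 [174, 147, 241, 77, 114, 114, 136, 189, 246, 5, 4]
top -520 [135, 336, 338, 336, 125, 126, 136, 218, 236, 6, 4]
top -480 [151, 145, 337, 336, 237, 127, 125, 77, 67, 6, 3]
top -440 [202, 135, 210, 106, 105, 66, 66, 66, 66, 5, 4]
top -400 [215, 65, 243, 247, 66, 67, 62, 57, 5, 6, 4]
top -360 [6, 5, 5, 5, 6, 5, 5, 167, 167, 16, 5]
top -320 [6, 5, 42, 41, 42, 42, 6, 167, 167, 13, 5]
top -280 [5, 5, 40, 37, 43, 40, 6, 167, 167, 5, 5]
top -240 [5, 6, 40, 39, 39, 42, 5, 167, 166, 5, 6]
top -200 [4, 4, 5, 41, 41, 38, 8, 10, 81, 86, 5]
side -680 [-1, -1, -1, 335, 335, 62, 176, 61, 2, 2, 2]
side -640 [225, -1, 126, 335, 335, 144, 166, 250, 4, 4, 1]
side -600 [215, 391, 394, 391, 310, 139, 133, 252, 60, 4, 4]
side -560 [167, 392, 401, 400, 112, 119, 135, 188, 244, 4, 4]
side -520 [120, 336, 386, 392, 124, 125, 134, 221, 235, 3, 3]
side -480 [143, 149, 335, 323, 235, 124, 82, 74, 2, 2, 3]
side -440 [129, 160, 207, 105, 104, 65, 64, 64, 3, 3, 3]
side -400 [64, 66, 243, 241, 64, 64, 64, 61, 1, 2, 4]
side -360 [3, 3, 3, 3, 3, 4, 3, 165, 166, 2, 2]
side -320 [3, 3, 39, 39, 41, 4, 3, 166, 165, 1, 4]
side -280 [2, 3, 39, 31, 37, 39, 3, 166, 166, 0, 3]
side -240 [3, 4, 39, 38, 38, 38, 14, 165, 165, -1, 3]
side -200 [2, 3, 3, 39, 39, 36, 7, 6, 83, -1, 2]
```

```bash
python3 -m pendant '[[0,0,0.04,0,0,0],[0,0,0.04,0,0,0],[0.0174,0.0346,0,0,0,0.0777],[0.0174,0.0346,0,0,0,0.0777],[0.0174,0.0346,0,0,0,0.0777],[0.0174,0.0346,0,0,0,0.0777],[0.0174,0.0346,0,0,0,0.0777],[0.0174,0.0346,0,0,0,0.0777]]' 0.087; python3 -m pendant '[[0.0174,0.0346,0,0,0,0.0777],[0.0174,0.0346,0,0,0,0.0777],[0.0174,0.0346,0,0,0,0.0777],[0.0174,0.0346,0,0,0,0.0777],[0.0174,0.0346,0,0,0,0.0777],[0.0174,0.0346,0,0,0,0.0777],[0.0174,0.0346,0,0,0,0.0777],[0.0174,0.0346,0,0,0,0.0777]]'; python3 -m pendant '[[0,0,0,0,0,0],[0,0,0,0,0,0]]'
```

```text
t: 0.77
eef_pos: [346.2, -367.0, 302.1]
orientation: [[0.648, 0.762, -0.0], [0.762, -0.648, 0.001], [0.0, -0.001, -1.0]]
force: [-0.2, -0.8, 0.7]
finger_gap: 86.8
t: 1.43
eef_pos: [485.4, -90.1, 302.3]
orientation: [[0.082, 0.997, -0.0], [0.997, -0.082, -0.0], [-0.0, -0.0, -1.0]]
force: [0.6, -0.1, 0.5]
finger_gap: 86.8
t: 1.6
eef_pos: [485.4, -90.1, 302.1]
orientation: [[0.082, 0.997, -0.001], [0.997, -0.082, 0.0], [0.0, -0.001, -1.0]]
force: [-0.5, -0.9, -0.8]
finger_gap: 87.3
```

```bash
python3 -m pendant '[[-0.001,-0.0023,-0.03,0,0,0],[0,0,-0.03,0,0,0],[0,0,-0.03,0,0,0],[0,0,-0.03,0,0,0],[0,0,-0.025,0,0,0],[0,0,-0.02,0,0,0],[0,0,0,0,0,0],[0,0,0,0,0,0]]'; python3 - <<'E'
from h import *
for n in ('side','top'):
    d=grab(n,n+'1'); c=d['image'][90:270,170:350]; cv2.imwrite(f'pics/{n}1c.png',cv2.resize(c,None,fx=3,fy=3,interpolation=cv2.INTER_CUBIC))
E
```

```text
t: 2.27
eef_pos: [482.7, -95.2, 136.6]
orientation: [[0.088, 0.996, -0.003], [0.996, -0.088, 0.001], [0.001, -0.003, -1.0]]
force: [-0.7, 0.2, 0.4]
finger_gap: 87.1
```

View pics/side1c.png

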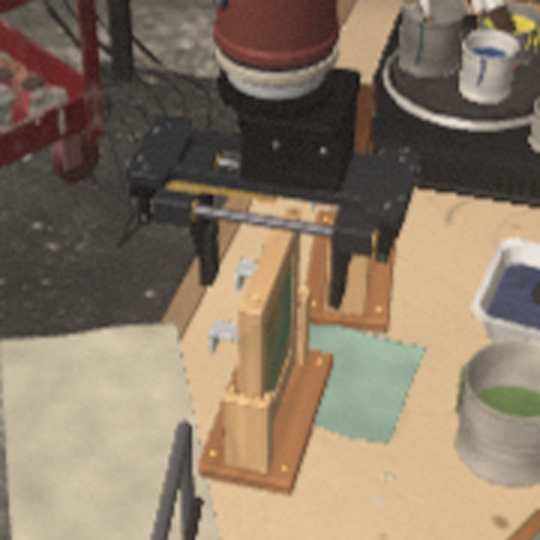

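The fingers (crop about (207,255) and (340,280)) straddle the frame's top between the hooks. I'll correct the small drift, then close.

```bash
python3 -m pendant '[[0.0015,0.0028,-0.001,0,0,0],[0,0,0,0,0,0]]'; python3 -m pendant '[[0,0,0,0,0,0],[0,0,0,0,0,0],[0,0,0,0,0,0],[0,0,0,0,0,0],[0,0,0,0,0,0],[0,0,0,0,0,0]]' 0.0;python3 -m pendant '[[0,0,0,0,0,0],[0,0,0,0,0,0],[0,0,0,0,0,0],[0,0,0,0,0,0],[0,0,0,0,0,0],[0,0,0,0,0,0]]'
```

```text
t: 2.53
eef_pos: [486.8, -91.8, 138.2]
orientation: [[0.086, 0.996, 0.003], [0.996, -0.086, -0.001], [-0.001, 0.003, -1.0]]
force: [-0.2, 1.2, 0.5]
finger_gap: 87.1
t: 3.03
eef_pos: [485.6, -91.5, 136.5]
orientation: [[0.086, 0.996, -0.0], [0.996, -0.086, -0.0], [-0.0, -0.0, -1.0]]
force: [0.5, 0.1, -0.0]
finger_gap: 55.2
t: 3.53
eef_pos: [485.5, -91.5, 136.5]
orientation: [[0.086, 0.996, -0.0], [0.996, -0.086, 0.0], [0.0, -0.0, -1.0]]
force: [-1.3, 0.3, 0.6]
finger_gap: 17.4
```

```bash
python3 -m pendant '[[0,0,0,0,0,0],[0,0,0,0,0,0],[0,0,0,0,0,0],[0,0,0.003,0,0,0],[0,0,0.005,0,0,0],[0,0,0.007,0,0,0]]';python3 -m pendant '[[0,0,0.009,0,0,0],[0,0,0.01,0,0,0],[0,0,0.012,0,0,0],[0,0,0.012,0,0,0],[0,0,0.012,0,0,0],[0,0,0.012,0,0,0],[0,0,0.008,0,0,0],[0,0,0.004,0,0,0]]'; python3 -m pendant '[[0,0,0,0,0,0],[0,0,0,0,0,0],[0,0,0,0,0,0]]'
```

```text
t: 4.03
eef_pos: [484.8, -91.2, 151.0]
orientation: [[0.086, 0.996, -0.002], [0.996, -0.086, 0.001], [0.001, -0.002, -1.0]]
force: [-0.3, -0.5, -4.0]
finger_gap: 17.7
t: 4.7
eef_pos: [486.4, -91.8, 232.7]
orientation: [[0.086, 0.996, 0.003], [0.996, -0.086, -0.001], [-0.001, 0.003, -1.0]]
force: [1.3, -0.1, -3.9]
finger_gap: 17.9
t: 4.95
eef_pos: [485.1, -91.3, 229.7]
orientation: [[0.086, 0.996, -0.001], [0.996, -0.086, 0.001], [0.0, -0.001, -1.0]]
force: [-0.2, 0.7, -3.6]
finger_gap: 17.5
```

```bash
python3 - <<'E'
from h import *
for n in ('side','top'):
    d=grab(n,n+'2'); c=d['image'][70:270,170:370]; cv2.imwrite(f'pics/{n}2c.png',cv2.resize(c,None,fx=2.8,fy=2.8,interpolation=cv2.INTER_CUBIC))
print(ctrl.state()['eef_pos'],ctrl.state()['force'])
E
```

```text
[485.11531814 -91.37210399 229.58546946] [ 0.21997089 -0.0341275  -3.01776903]
```

View pics/side2c.png

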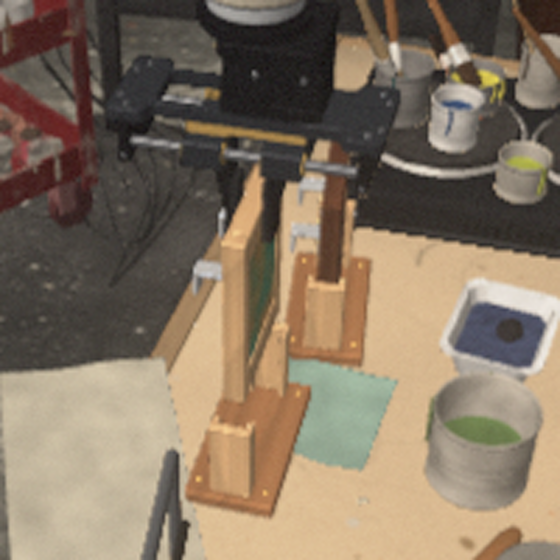

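Frame is lifted clear and upright, carrying about 3.5 N. Next I carry it across in front of the stand and turn it 7.6°.

```bash
python3 -m pendant '[[-0.008,0.006,0,0,0,0],[-0.012,0.014,0,0,0,0.01],[-0.012,0.022,0,0,0,0.016],[-0.01,0.026,0,0,0,0.02],[-0.008,0.028,0,0,0,0.02],[0,0.028,0,0,0,0.02],[0,0.028,0,0,0,0.02],[0,0.028,0,0,0,0.016]]'; python3 -m pendant '[[0,0.026,0,0,0,0.01],[0,0.02,0,0,0,0],[0,0.014,0,0,0,0],[0,0.009,0,0,0,0],[0,0.004,0,0,0,0],[0,0,0,0,0,0],[0,0,0,0,0,0],[0,0,0,0,0,0]]'; python3 -m pendant '[[0,0,0,0,0,0],[0,0,0,0,0,0],[0,0,0,0,0,0]]'
python3 - <<'E'
from h import *
for n in ('side','top'):
    d=grab(n,n+'3'); cv2.imwrite(f'pics/{n}3c.png',cv2.resize(d['image'][120:384,50:350],None,fx=2.2,fy=2.2,interpolation=cv2.INTER_CUBIC))
E
```

```text
t: 5.72
eef_pos: [434.5, 89.9, 230.4]
orientation: [[-0.037, 0.999, -0.0], [0.999, 0.037, 0.0], [0.0, -0.0, -1.0]]
force: [0.7, 0.1, -2.9]
finger_gap: 17.4
t: 6.38
eef_pos: [435.6, 160.7, 230.4]
orientation: [[-0.045, 0.999, -0.0], [0.999, 0.045, -0.0], [-0.0, -0.0, -1.0]]
force: [0.7, 0.7, -3.9]
finger_gap: 17.8
t: 6.63
eef_pos: [435.8, 161.0, 230.6]
orientation: [[-0.045, 0.999, 0.0], [0.999, 0.045, -0.0], [-0.0, 0.0, -1.0]]
force: [-0.3, -0.9, -3.1]
finger_gap: 17.9
```

View pics/side3c.png

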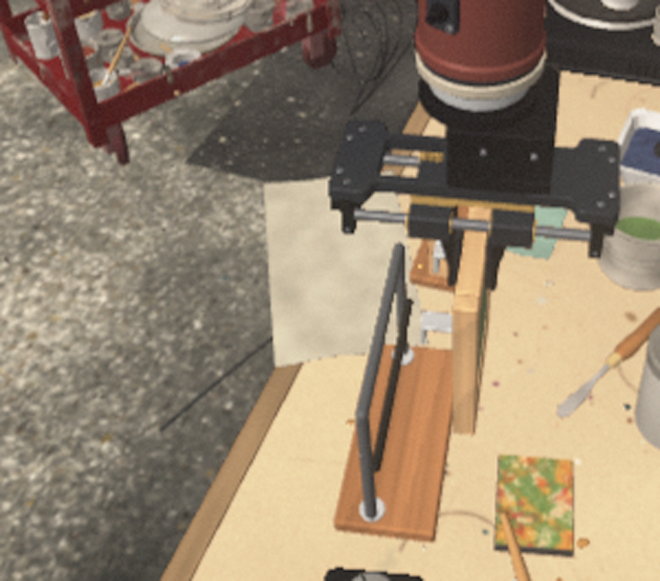

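View pics/top3c.png

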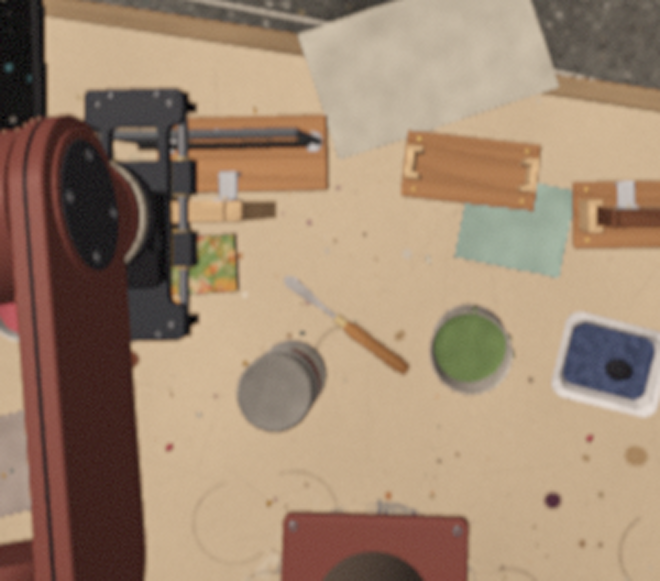

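The frame is level in front of the bar, with a hook visible at side crop (437,322). I'll measure frame against bar in the same views.

```bash
python3 - <<'E'
from h import *
a=np.radians(2.7); ex=np.array([np.cos(a),np.sin(a)]); ey=np.array([-ex[1],ex[0]]); o=np.array([435.7,161.0])
for n in ('side','top'):
    d=dict(np.load(n+'3.npz')); P=pts(d).reshape(-1,3); P=P[np.isfinite(P[:,0])]
    l=np.c_[(P[:,:2]-o)@ex,(P[:,:2]-o)@ey,P[:,2]]
    def st(nm,m,k):
        q=l[m,k]; print(n,nm,m.sum(),np.round(np.percentile(q,[1,5,50,95,99]),1) if m.sum() else '')
    if n=='top':
        f=(abs(l[:,0])<14)&(l[:,2]>245)&(l[:,2]<265)&(l[:,1]<-20)&(l[:,1]>-75)
        st('frame top x',f,0); st('frame top y',f,1); st('frame top z',f,2)
        hk=(l[:,0]>12)&(l[:,0]<50)&(l[:,2]>195)&(l[:,2]<225)&(l[:,1]>-60)&(l[:,1]<-20)
        for k in range(3): st('hook'+'xyz'[k],hk,k)
    else:
        f=(abs(l[:,0])<14)&(l[:,2]>110)&(l[:,2]<250)&(l[:,1]>45)&(l[:,1]<70)
        for lo in (115,150,185,215):
            st(f'edge x z{lo}',f&(l[:,2]>lo)&(l[:,2]<lo+25),0)
        st('edge y',f,1)
        hk=(l[:,0]>12)&(l[:,0]<50)&(l[:,2]>185)&(l[:,2]<225)&(l[:,1]>10)&(l[:,1]<60)
        for k in range(3): st('hook'+'xyz'[k],hk,k)
    b=(l[:,0]>50)&(l[:,0]<90)&(l[:,2]>155)&(l[:,2]<172)&(abs(l[:,1])<100)
    for k in range(3): st('bar'+'xyz'[k],b,k)
E
```

```text
side edge x z115 95 [-11.5 -10.9  -2.3   6.4   6.5]
side edge x z150 106 [-11.3 -11.2  -3.2   6.2   6.7]
side edge x z185 104 [-11.  -10.8  -3.    5.    5.2]
side edge x z215 120 [-11.1 -10.9  -2.7   5.3   5.4]
side edge y 604 [47.9 52.5 54.5 55.8 56.4]
side hookx 130 [12.6 13.4 24.4 31.6 32.8]
side hooky 130 [24.7 26.3 35.3 41.1 41.8]
side hookz 130 [198.6 203.  216.1 217.8 218.7]
side barx 479 [65.2 65.4 69.4 74.3 74.8]
side bary 479 [-87.1 -79.5  11.4  82.1  85.8]
side barz 479 [157.6 159.7 163.5 165.8 166.5]
top frame top x 224 [-7.2 -6.8  1.8  9.5  9.9]
top frame top y 224 [-59.4 -58.8 -40.8 -22.8 -21. ]
top frame top z 224 [245.7 254.4 258.9 260.8 261.6]
top hookx 99 [13.2 13.4 24.9 34.7 34.9]
top hooky 99 [-45.4 -44.9 -38.6 -31.1 -30.7]
top hookz 99 [204.5 214.9 217.6 220.2 220.6]
top barx 349 [69.3 69.6 73.8 78.4 78.9]
top bary 349 [-90.7 -84.6 -14.9  75.4  82. ]
top barz 349 [160.  161.3 164.9 167.7 168.2]
```

```bash
python3 -m pendant '[[0.005,0,0,0,0,0],[0.009,0.0005,0,0,0,0],[0.012,0.0006,0,0,0,0],[0.011,0.0005,0,0,0,0],[0.008,0.0005,0,0,0,0],[0.004,0.0002,0,0,0,0],[0,0,0,0,0,0],[0,0,0,0,0,0]]'; python3 -m pendant '[[0,0,0,0,0,0],[0,0,0,0,0,0],[0,0,0,0,0,0]]'
python3 - <<'E'
from h import *
a=np.radians(2.7); ex=np.array([np.cos(a),np.sin(a)]); ey=np.array([-ex[1],ex[0]]); o=np.array([484.7,163.3])
for n in ('side','top'):
    d=grab(n,n+'4'); cv2.imwrite(f'pics/{n}4c.png',cv2.resize(d['image'][150:384,80:350],None,fx=2.4,fy=2.4,interpolation=cv2.INTER_CUBIC))
    P=pts(d).reshape(-1,3); P=P[np.isfinite(P[:,0])]
    l=np.c_[(P[:,:2]-o)@ex,(P[:,:2]-o)@ey,P[:,2]]
    def st(nm,m,k):
        q=l[m,k]; print(n,nm,m.sum(),np.round(np.percentile(q,[1,5,50,95,99]),1) if m.sum() else '')
    st('top x',(abs(l[:,0])<14)&(l[:,2]>245)&(l[:,2]<265)&(l[:,1]<-20)&(l[:,1]>-75),0)
    st('edge x',(abs(l[:,0])<14)&(l[:,2]>110)&(l[:,2]<250)&(l[:,1]>45)&(l[:,1]<70),0)
    st('hook x',(l[:,0]>12)&(l[:,0]<50)&(l[:,2]>185)&(l[:,2]<225)&(abs(l[:,1])>25)&(abs(l[:,1])<60),0)
    st('hook z',(l[:,0]>12)&(l[:,0]<50)&(l[:,2]>185)&(l[:,2]<225)&(abs(l[:,1])>25)&(abs(l[:,1])<60),2)
    st('bar x',(l[:,0]>5)&(l[:,0]<50)&(l[:,2]>157)&(l[:,2]<172)&(abs(l[:,1])<85)&(abs(l[:,1])>0),0)
E
```

```text
t: 7.4
eef_pos: [484.5, 163.8, 230.2]
orientation: [[-0.046, 0.999, -0.001], [0.999, 0.046, -0.0], [-0.0, -0.001, -1.0]]
force: [-0.6, -0.3, -3.7]
finger_gap: 17.7
t: 7.65
eef_pos: [484.3, 163.8, 230.6]
orientation: [[-0.046, 0.999, 0.0], [0.999, 0.046, 0.0], [-0.0, 0.0, -1.0]]
force: [0.3, 0.4, -3.6]
finger_gap: 17.6
side top x 39 [-4.8 -4.3  0.4  5.3  6.2]
side edge x 621 [-12.  -11.7  -3.8   4.9   6. ]
side hook x 156 [12.8 13.6 26.8 31.4 31.9]
side hook z 156 [198.3 199.6 216.1 218.1 218.7]
side bar x 265 [ 5.6 16.3 20.5 25.3 25.9]
top top x 217 [-7.6 -7.4  1.1  8.8 10.2]
top edge x 0 
top hook x 93 [14.7 15.  24.7 34.5 34.9]
top hook z 93 [206.5 214.8 217.9 219.9 220.6]
top bar x 179 [ 7.4 20.4 24.6 29.5 29.9]
```

View pics/side4c.png

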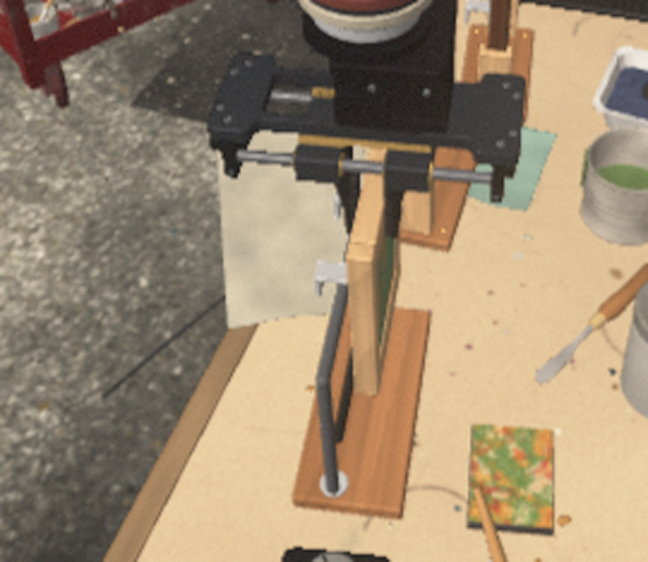

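Hook gap lines up over the bar with about 4 mm lag. I'll nudge 1.5 mm forward, then descend.

```bash
python3 -m pendant '[[0.0015,0,0,0,0,0],[0,0,-0.005,0,0,0],[0,0,-0.008,0,0,0],[0,0,-0.008,0,0,0],[0,0,-0.006,0,0,0],[0,0,-0.003,0,0,0],[0,0,0,0,0,0],[0,0,0,0,0,0]]'; python3 -m pendant '[[0,0,0,0,0,0],[0,0,-0.003,0,0,0],[0,0,-0.004,0,0,0],[0,0,-0.003,0,0,0],[0,0,-0.002,0,0,0],[0,0,0,0,0,0],[0,0,0,0,0,0],[0,0,0,0,0,0]]'; python3 - <<'E'
from h import *
d=grab('side','side5'); cv2.imwrite('pics/side5c.png',cv2.resize(d['image'][200:384,150:320],None,fx=3.2,fy=3.2,interpolation=cv2.INTER_CUBIC))
E
```

```text
t: 8.42
eef_pos: [485.9, 163.7, 200.1]
orientation: [[-0.046, 0.999, -0.001], [0.999, 0.046, -0.0], [-0.0, -0.001, -1.0]]
force: [0.4, 0.6, -3.4]
finger_gap: 17.8
t: 9.08
eef_pos: [486.2, 163.8, 188.6]
orientation: [[-0.046, 0.999, 0.0], [0.999, 0.046, 0.0], [0.0, 0.0, -1.0]]
force: [-0.5, -0.5, -4.5]
finger_gap: 17.8
```

View pics/side5c.png

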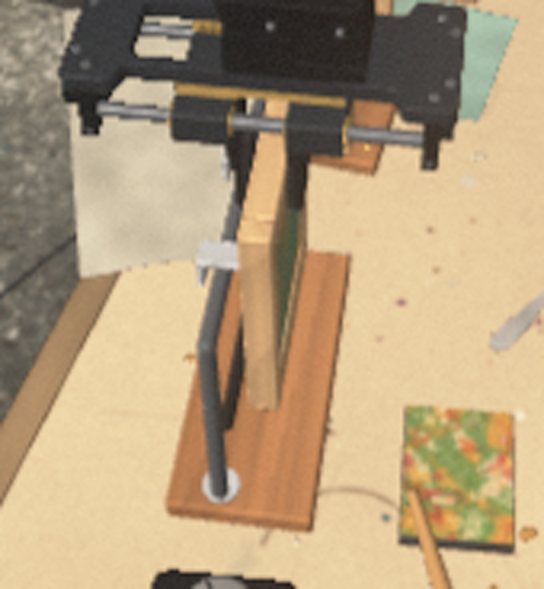

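Hook arm straddles the bar at crop (218,255), with the lip on the far side. About 6 mm remains, so I continue gently.

```bash
python3 -m pendant '[[0,0,-0.001,0,0,0],[0,0,-0.001,0,0,0],[0,0,-0.001,0,0,0],[0,0,-0.001,0,0,0],[0,0,0,0,0,0],[0,0,0,0,0,0]]'; python3 -m pendant '[[0,0,-0.001,0,0,0],[0,0,0,0,0,0],[0,0,0,0,0,0]]';python3 -m pendant '[[0,0,-0.0007,0,0,0],[0,0,0,0,0,0],[0,0,0,0,0,0]]'
```

```text
t: 9.63
eef_pos: [486.1, 163.7, 184.4]
orientation: [[-0.046, 0.999, -0.0], [0.999, 0.046, -0.0], [-0.0, -0.0, -1.0]]
force: [-1.1, 0.1, -3.0]
finger_gap: 17.9
t: 9.88
eef_pos: [486.1, 163.7, 183.5]
orientation: [[-0.046, 0.999, -0.0], [0.999, 0.046, -0.0], [-0.0, -0.0, -1.0]]
force: [0.7, -0.5, -4.7]
finger_gap: 17.9
t: 10.13
eef_pos: [486.1, 163.8, 182.8]
orientation: [[-0.046, 0.999, -0.0], [0.999, 0.046, -0.0], [-0.0, -0.0, -1.0]]
force: [-0.3, -0.6, -4.3]
finger_gap: 17.9
```

```bash
for i in 1; do python3 -m pendant '[[0,0,-0.0005,0,0,0],[0,0,0,0,0,0],[0,0,0,0,0,0]]'; python3 -m pendant '[[0,0,-0.0004,0,0,0],[0,0,0,0,0,0],[0,0,0,0,0,0]]'; done
```

```text
t: 10.38
eef_pos: [486.2, 163.8, 182.5]
orientation: [[-0.046, 0.999, 0.0], [0.999, 0.046, 0.0], [0.0, 0.0, -1.0]]
force: [-0.9, -0.4, -2.5]
finger_gap: 17.8
t: 10.63
eef_pos: [486.2, 163.8, 182.5]
orientation: [[-0.046, 0.999, 0.0], [0.999, 0.046, 0.0], [0.0, 0.0, -1.0]]
force: [-2.2, 0.0, 1.4]
finger_gap: 17.6
```

Contact is at TCP 182.5, as predicted. Now the tug, in small steps.

```bash
python3 -m pendant '[[0,0,-0.0004,0,0,0],[0,0,0,0,0,0],[0,0,0,0,0,0]]'; python3 -m pendant '[[0,0,-0.0004,0,0,0],[0,0,0,0,0,0],[0,0,0,0,0,0]]'
```

```text
t: 10.88
eef_pos: [486.2, 163.8, 182.4]
orientation: [[-0.046, 0.999, 0.0], [0.999, 0.046, 0.0], [0.0, 0.0, -1.0]]
force: [-4.5, -1.1, 4.7]
finger_gap: 17.8
t: 11.13
eef_pos: [486.2, 163.8, 182.4]
orientation: [[-0.046, 0.999, 0.001], [0.999, 0.046, 0.0], [0.0, 0.001, -1.0]]
force: [-5.6, -1.3, 7.2]
finger_gap: 17.8
```

```bash
python3 -m pendant '[[0,0,-0.0005,0,0,0],[0,0,0,0,0,0],[0,0,0,0,0,0],[0,0,0,0,0,0],[0,0,0,0,0,0]]'; python3 - <<'E'
from h import *
d=grab('side','side6'); cv2.imwrite('pics/side6c.png',cv2.resize(d['image'][200:384,150:320],None,fx=3.2,fy=3.2,interpolation=cv2.INTER_CUBIC))
E
```

```text
t: 11.55
eef_pos: [486.2, 163.8, 182.3]
orientation: [[-0.046, 0.999, 0.001], [0.999, 0.046, 0.0], [-0.0, 0.001, -1.0]]
force: [-7.3, -2.0, 11.2]
finger_gap: 17.8
```

View pics/side6c.png

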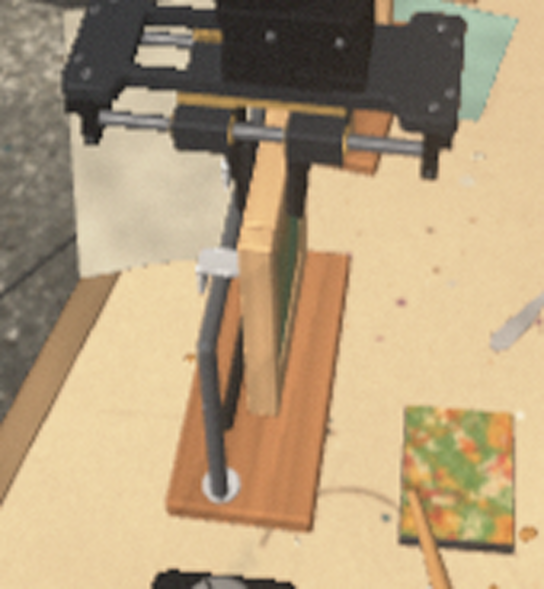

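Tug reading is 11.2 N on the tool with the hooks seated, and it has been held over 0.4 s. I'll relax and release.

```bash
python3 -m pendant '[[0,0,0,0,0,0],[0,0,0.0005,0,0,0],[0,0,0.0005,0,0,0],[0,0,0.0005,0,0,0],[0,0,0,0,0,0],[0,0,0,0,0,0],[0,0,0,0,0,0]]'; python3 -m pendant '[[0,0,0,0,0,0],[0,0,0,0,0,0],[0,0,0,0,0,0],[0,0,0,0,0,0],[0,0,0,0,0,0],[0,0,0,0,0,0]]' 0.06;  python3 -m pendant '[[0,0,0,0,0,0],[0,0,0,0,0,0],[0,0,0,0,0,0],[0,0,0,0,0,0],[0,0,0,0,0,0],[0,0,0,0,0,0]]'; python3 - <<'E'
from h import *
d=grab('side','side7'); cv2.imwrite('pics/side7c.png',cv2.resize(d['image'][200:384,150:320],None,fx=3.2,fy=3.2,interpolation=cv2.INTER_CUBIC))
E
```

```text
t: 12.18
eef_pos: [486.2, 163.8, 182.4]
orientation: [[-0.046, 0.999, 0.0], [0.999, 0.046, 0.0], [0.0, 0.0, -1.0]]
force: [-3.6, -0.1, 4.0]
finger_gap: 17.7
t: 12.68
eef_pos: [486.2, 163.8, 182.0]
orientation: [[-0.046, 0.999, 0.0], [0.999, 0.046, 0.0], [0.0, 0.0, -1.0]]
force: [-0.8, -0.9, -0.3]
finger_gap: 50.0
t: 13.18
eef_pos: [486.1, 163.8, 182.2]
orientation: [[-0.046, 0.999, 0.0], [0.999, 0.046, 0.0], [0.0, 0.0, -1.0]]
force: [0.2, 0.4, -0.9]
finger_gap: 59.9
```

View pics/side7c.png

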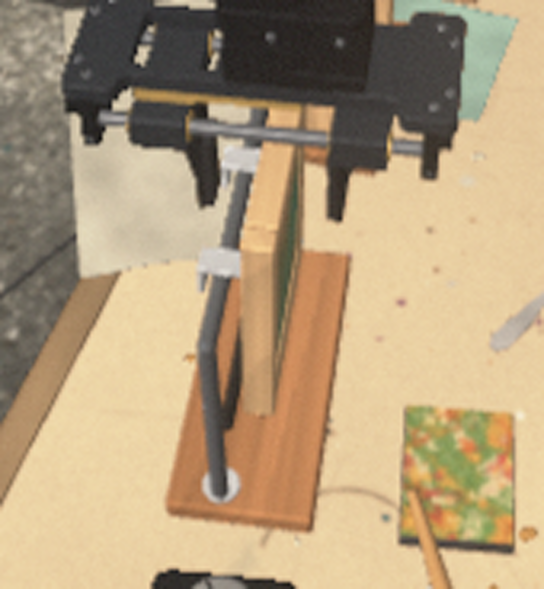

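Both hooks (crop (220,262) and (241,160)) sit on the bar and the fingers are free. I'll retreat straight up and check.

```bash
python3 -m pendant '[[0,0,0.005,0,0,0],[0,0,0.015,0,0,0],[0,0,0.025,0,0,0],[0,0,0.03,0,0,0],[0,0,0.03,0,0,0],[0,0,0.02,0,0,0],[0,0,0.01,0,0,0],[0,0,0,0,0,0]]'; python3 -m pendant '[[-0.04,0,0.02,0,0,0],[-0.04,0,0.02,0,0,0],[-0.03,0,0,0,0,0],[0,0,0,0,0,0],[0,0,0,0,0,0],[0,0,0,0,0,0],[0,0,0,0,0,0],[0,0,0,0,0,0]]'; python3 - <<'E'
from h import *
a=np.radians(2.7); ex=np.array([np.cos(a),np.sin(a)]); ey=np.array([-ex[1],ex[0]]); o=np.array([497.6,162.])
for n in ('side','top'):
    d=grab(n,n+'8'); cv2.imwrite(f'pics/{n}8c.png',cv2.resize(d['image'][120:384,70:370],None,fx=2.2,fy=2.2,interpolation=cv2.INTER_CUBIC))
    P=pts(d).reshape(-1,3); P=P[np.isfinite(P[:,0])]
    l=np.c_[(P[:,:2]-o)@ex,(P[:,:2]-o)@ey,P[:,2]]
    def st(nm,m,k):
        q=l[m,k]; print(n,nm,m.sum(),np.round(np.percentile(q,[1,50,99]),1) if m.sum() else '')
    t=(abs(l[:,0]+10)<20)&(l[:,2]>200)&(l[:,2]<218)&(abs(l[:,1])<75)
    for k in range(3): st('top '+'xyz'[k],t,k)
    if t.sum()>20:
        v=cv2.fitLine(l[t][:,:2].astype(np.float32),cv2.DIST_HUBER,0,.01,.01).ravel(); print('rel yaw',np.degrees(np.arctan2(-v[0]*np.sign(v[1]),abs(v[1]))))
    for lo in (68,100,130,160,185): st(f'edge x {lo}',(abs(l[:,0]+10)<18)&(l[:,2]>lo)&(l[:,2]<lo+20)&(l[:,1]>45)&(l[:,1]<70),0)
    st('hook z',(l[:,0]>5)&(l[:,0]<30)&(l[:,2]>167)&(l[:,2]<180)&(abs(l[:,1])<60),2)
E
```

```text
t: 13.9
eef_pos: [487.4, 164.0, 320.3]
orientation: [[-0.046, 0.999, 0.005], [0.999, 0.046, 0.001], [0.001, 0.005, -1.0]]
force: [-0.0, -0.3, 1.2]
finger_gap: 60.3
t: 14.57
eef_pos: [382.0, 163.6, 353.3]
orientation: [[-0.045, 0.999, -0.002], [0.999, 0.045, -0.001], [-0.0, -0.002, -1.0]]
force: [0.5, 0.0, 0.3]
finger_gap: 60.3
side top x 621 [-23.8 -15.4  -6.1]
side top y 621 [-55.1   8.2  57.8]
side top z 621 [200.7 208.7 211.3]
rel yaw -0.35031787
side edge x 68 65 [-20.6 -12.9  -4. ]
side edge x 100 79 [-21.5 -13.9  -3.3]
side edge x 130 86 [-22.2 -14.1  -4.3]
side edge x 160 129 [-22.9 -10.5   7.8]
side edge x 185 93 [-23.7 -16.2  -6.4]
side hook z 133 [167.2 168.6 171.2]
top top x 525 [-19.6 -11.   -2.1]
top top y 525 [-56.5  -0.2  56.8]
top top z 525 [205.4 210.3 213.4]
rel yaw -0.9930182
top edge x 68 1 [-15.2 -15.2 -15.2]
top edge x 100 0 
top edge x 130 0 
top edge x 160 10 [7.4 7.6 7.8]
top edge x 185 0 
top hook z 178 [167.1 169.5 174. ]
```

View pics/side8c.png

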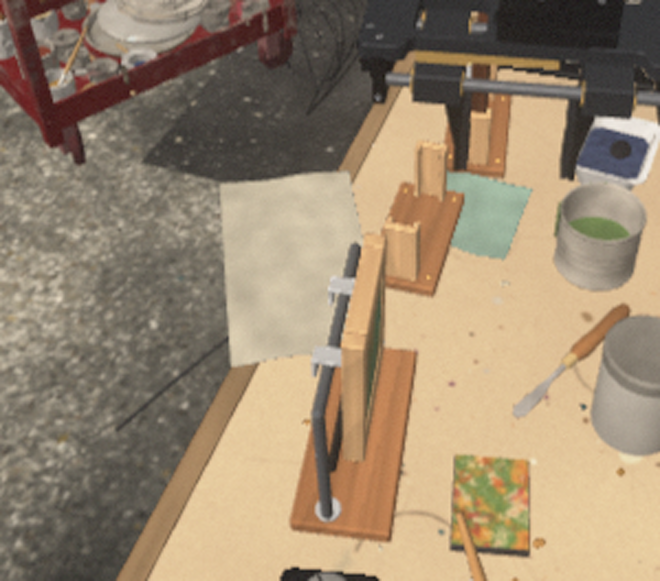

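The frame hangs by both hooks: top edge 210 mm, hook arms 169 mm, yaw off by under 1°, nothing touching it. I'll let it settle briefly and hand in.

```bash
python3 -m pendant '[[0,0,0,0,0,0],[0,0,0,0,0,0],[0,0,0,0,0,0],[0,0,0,0,0,0],[0,0,0,0,0,0],[0,0,0,0,0,0],[0,0,0,0,0,0],[0,0,0,0,0,0]]'; python3 - <<'E'
from h import *
a=np.load('side8.npz')['image'].astype(int); b=grab('side','side9')['image'].astype(int)
print('mean change at frame',abs(a-b)[210:340,205:260].mean(), 'elsewhere',abs(a-b)[250:380,20:90].mean())
print(ctrl.state()['qvel']); print(finish_job())
E
```

```text
t: 15.33
eef_pos: [381.6, 163.8, 354.4]
orientation: [[-0.046, 0.999, 0.0], [0.999, 0.046, 0.0], [0.0, 0.0, -1.0]]
force: [0.1, 0.7, -0.5]
finger_gap: 60.1
mean change at frame 1.680885780885781 elsewhere 1.7751282051282051
[-1.02883693e-03  1.46959513e-03 -7.63876732e-05  1.37622585e-03
 -3.68652690e-04 -1.29888910e-03]
the job is handed in; nothing more can be done
None
```

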